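# Turn the pigment carousel to the red-lidded jar

### The arm

A 6-joint arm with a two-finger parallel gripper is mounted at the origin on the work surface. World frame = base frame: x ahead of the robot, y to its left, z up, the work surface at z = 0. Lengths are in m, angles in rad, forces in N, time in s.
With the tool pointing down it reaches from about 0.25 to 0.775 m from the base axis. Payload 4 kg.
Tool frame: the origin (TCP) lies on the centre line of the jaws, within the pads' length; the fingertips stand 17 mm ahead of it and the grasp point (between the pads) lies 2 mm behind it; z points along the fingers, y is the line along which they close (so a half turn about z gives the same grasp; the last joint's range is limited). The gripper opens to 94 mm and grips with 3 to 60 N. Pads are 16 mm wide; open, the fingers measure 119 mm over their backs; the gripper's body (75 mm by 177 mm) begins 78 mm behind the grasp point.
Start: joints at [-0.103, 0.087, 1.371, -0, 1.684, -0.103], TCP at [0.55, -0, 0.223] pointing down, gripper open.
Joint ranges: [-3.1, 3.1], [-0.76, 2.03], [0.27, 2.55], [-1.08, 4.22], [0.17, 2.65], [-2.57, 2.57]. Speed limits (rad/s): [2.79, 2.79, 3.14, 3.14, 3.14, 3.14].

### API

Orientations are given as [roll, pitch, yaw] about the fixed x, y, z axes, in that order (R = Rz(yaw) Ry(pitch) Rx(roll)).
In Python, from bench import robot gives the robot as it stands.
- The arm moves only by the tool servo_tool, never from a script. Its argument "plan" is a list of rows, each a list of 7 numbers: the shift along the tool's x, y, z normalised to -1 to 1, where 1 is 0.1 m, then the turn, a rotation vector about the tool's x, y, z normalised to -1 to 1, where 1 is pi/2 rad, then the finger opening in mm, from 0 to 94. In form: [[x, y, z, ax, ay, az, gripper], ...]. A call has 1 to 12 rows; each row is the pose to reach, as a shift and turn from the pose commanded when the call began, along the tool's axes at that moment; what a row does not reach only later rows make up. A row lasts 1/12 s, in which the tool goes at most 41.7 mm and 7.16 degrees, less where a joint would pass 70% of its speed; a pose out of reach is approached as far as the arm can. A call with a number of a shift or a turn outside -1 to 1 is refused whole. A call with a gripper value outside its range is refused whole. The fingers move at their own pace and stop on an object; the grip force is fixed at half the most. Time passes only in rows, so rows that repeat a pose let the fingers close. It gives the time, the measured TCP pose, the force, the opening and the grip force at its end, in the units of the state.
- robot.get_obs(): the state, without advancing time (a new reading comes with each control period).
- robot.snapshot(name): name is "scene" or "side" or "wrist"; returns the picture (400x640x3 uint8, red, green, blue); there is no depth.
- robot.camera_params(name): a dict with "camera_matrix" (3x3 intrinsics, pixels), "rvec" (rotation vector, rad) and "tvec" (3), from world to camera coordinates, as OpenCV has them; the wrist camera has in their place "tool_from_camera" (4x4, takes a point from camera to tool coordinates, whose origin is the TCP and whose axes are the flange's). Camera axes: x right, y down, z forward; pixel columns grow to the right and rows downward; lengths in m; the calibration is good to about 2 mm. A picture is of the moment at which its call begins: read the wrist's pose just before it. camera_params takes no time and is no camera call.
- robot.close_job(): hands the job in; it is judged then, once.
Trained networks look in the newest picture that a camera, given by its name, has taken for a name from the list of things; names that differ only in an ending like _2 or _b are one class to them, and where a whole thing is asked for, a point or a joint stands for the part that bears it (a point fixed in the world has none). Each returns a list of dicts, best first, with "conf" (0 to 1); they miss things now and then, are a little off and sometimes report something else, mostly with a low value. They report only what shows in the picture. A call takes as long as a camera call. They do not tell look-alikes from the thing itself.
- robot.find_in(thing, camera): "extent" ([centre column, centre row, width, height] in pixels, round what is visible of it).
The state is a dict: "time": time; "joint_positions": joint angles; "qvel": joint speeds; "joint_torque": joint torques, N m; "tool_pos": TCP position; "ee_rot": TCP orientation; "wrist_force": force on the tool from outside, world axes, zero at the start; "wrist_torque": the same for the moment, N m; "width": finger opening in m; "finger_force": force on a finger pad.
Only numpy, scipy, OpenCV 4.12 (cv2) and the standard library are available. Lean on these libraries where they do the work, as an engineer would, in place of code of your own. Each camera call takes 0.05 s, during which the arm holds its last target. There are 200 camera calls.

### The job

On the conservator's table, turn the round jar carousel by pushing the purple pegs on its rim with the fingertips until the jar with the red lid is lined up with the yellow arrow on the foot. Do not touch, lift or knock any of the jars on it, leave the other things on the table where they stand, and draw back when the red-lidded jar stands at the arrow.

Things in the scene. Friction and masses are not known exactly. Their poses are not given: they have to be found in the camera images.
- axis (a point): Turning axis of the carousel, at the height of the tray's top face (46 mm above the table). Its axes are those of the fixed black foot: -x points from the axis towards the yellow arrow, z up. The foot is a disc of radius 95 mm under the tray ending in a block 70 mm wide and 30 mm high, 165 to 245 mm from the axis; on it lies the flat yellow arrow, pointing at the axis.
- front_place (a point): Fixed point where the middle of the red-lidded jar must come: 75 mm from the axis, straight towards the yellow arrow, 71 mm above the table. It does not turn with the tray.
- tray: White turning tray, radius 145 mm, from 30 to 46 mm above the table; origin on the axis at table height, z up. Turns either way, without a stop in two turns; a little friction (about 2 N at a peg); stays where it is left. Five aluminium collars (outer radius 26.5 mm, 10 mm high) hold jars 75 mm from the axis: in the tray's own -x direction (red-lidded jar) and every 72 degrees.
- peg (a point): Top of one of the five upright purple finger pegs on the tray, 88 mm above the table. Each is 16 mm in diameter and stands up 42 mm from the tray near its rim, 135 mm from the axis, midway between two collars: 36, 108, 180, 252 and 324 degrees round from the red-lidded jar's collar. This one is at 36 degrees, counter-clockwise seen from above.
- red_well (a point): Middle of the collared place of the red-lidded jar, fixed in the tray, 75 mm from the axis, at the height of the middle of a jar (25 mm above the tray's top).
- red_jar_mid (a point): Middle (25 mm above its underside) of the jar with the red lid; white, 42 mm in diameter, 50 mm high, loose, standing in a collar of the tray with about 2.5 mm play all round; its top is 96 mm above the table.
- white_jar_mid (a point): Middle of the blue jar with the white lid, same size, loose in another collar of the tray.
- black_jar_mid (a point): Middle of the green jar with the black lid, same size, loose in another collar of the tray.
- glass_jar_mid (a point): Point on the centre line, 50 mm above the underside, of a clear jar standing loose on the table beside the carousel: 72 mm diameter, 115 mm high.
- pump_mid (a point): Point on the centre line, 50 mm above the underside, of a steel solvent pump with a black ball on top, standing loose on the table beside the carousel: 68 mm diameter, 124 mm high.
Not all that is in view belongs to the job. Leave any orange look-alike of the part that bears glass_jar_mid alone.

How it is judged:
By the outcome, as a careful person would: the job done as asked, in the order asked, and still so for the second after the job is handed in, with the robot touching nothing.
It also fails if it takes over 64 s, if anything falls off the work surface, if the arm or the gripper's body presses on something with over 40 N, if the wrist force passes 120 N, or if a joint passes its speed limit or range.

## Working session

There is one attempt and no reset: what is moved stays moved. The work goes in short steps, Python scripts to look and compute and a tool call to move; the robot and the scene stay as the last step left them, time stands still between calls to the robot, and variables do not carry over. Pictures are saved under pics/ and viewed, at most 10 in all, crops included, and the job is handed in when it is done.

Besides the shell and the picture viewer there is one more tool, called after "Emit:" as name(argument=value, ...) on one line, values as JSON. servo_tool: Moves the arm, as the interface text tells. Scaled input: -1 to 1 covers 0.1 m each way for a shift and pi/2 rad each way for a turn. Its arguments: {"type":"object","properties":{"plan":{"type":"array","items":{"type":"array","items":{"type":"number"}}}},"required":["plan"]}

```bash
mkdir -p pics; ls; cat > h.py <<'E'
import numpy as np, cv2
from bench import robot
def cam(n):
    p=robot.camera_params(n); K=np.array(p["camera_matrix"]); R=cv2.Rodrigues(np.array(p["rvec"],float))[0]; t=np.array(p["tvec"],float).ravel()
    return K,R,t
def ray(n,u,v,z):
    K,R,t=cam(n); d=R.T@np.linalg.inv(K)@[u,v,1]; c=-R.T@t
    return c+d*(z-c[2])/d[2]
def proj(n,P):
    K,R,t=cam(n); q=K@(R@np.asarray(P,float)+t); return q[:2]/q[2]
def save(n,f):
    im=robot.snapshot(n); cv2.imwrite(f,im[:,:,::-1]); return im
E
python3 - <<'E'
from h import *
a=save("scene","pics/s1.png"); b=save("side","pics/d1.png")
for c in("scene","side"):
    K,R,t=cam(c); print(c,(-R.T@t).round(3))
    for th in("red_jar_mid","white_jar_mid","black_jar_mid","glass_jar_mid","pump_mid","peg","tray"):
        print(th,[(np.round(d["extent"],0),round(d["conf"],2)) for d in robot.find_in(th,c)][:6])
E
```

```text
pics
scene [ 1.104 -0.822  1.001]
red_jar_mid [(array([322., 188.,  13.,  14.]), 0.77), (array([382., 144.,  19.,  34.]), 0.38)]
white_jar_mid [(array([299., 197.,  12.,  18.]), 0.47), (array([322., 187.,  15.,  17.]), 0.44)]
black_jar_mid [(array([329., 222.,  11.,  21.]), 0.7)]
glass_jar_mid [(array([384., 143.,  22.,  37.]), 0.91), (array([412., 164.,  24.,  36.]), 0.71), (array([371., 163.,  17.,  38.]), 0.64), (array([320., 214.,  99.,  75.]), 0.35)]
pump_mid [(array([228., 285.,  28.,  44.]), 0.84), (array([296., 196.,  15.,  14.]), 0.48)]
peg [(array([321., 213.,  97.,  80.]), 0.68), (array([323., 188.,  12.,  18.]), 0.63)]
tray [(array([319., 211.,  99.,  76.]), 0.86)]
side [0.349 0.666 0.903]
red_jar_mid [(array([321., 236.,  16.,  26.]), 0.88)]
white_jar_mid [(array([350., 215.,  15.,  24.]), 0.9)]
black_jar_mid [(array([297., 196.,  16.,  23.]), 0.83), (array([320., 237.,  18.,  24.]), 0.34)]
glass_jar_mid [(array([259., 310.,  40.,  54.]), 0.88), (array([188., 326.,  42.,  55.]), 0.84), (array([301., 375.,  40.,  51.]), 0.74), (array([239., 368.,  49.,  64.]), 0.58)]
pump_mid [(array([380., 131.,  17.,  44.]), 0.61)]
peg [(array([316., 219., 120., 105.]), 0.81)]
tray [(array([316., 219., 117., 106.]), 0.78)]
```

```bash
python3 - <<'E'
import cv2
for n,o,x0,y0 in (("s1","s1c",190,100),("d1","d1c",170,90)):
    a=cv2.imread(f"pics/{n}.png")[y0:y0+ (220 if n=="s1" else 310),x0:x0+270]
    k=2.9 if n=="s1" else 1.9
    cv2.imwrite(f"pics/{o}.png",cv2.resize(a,None,fx=k,fy=k,interpolation=cv2.INTER_CUBIC))
E
```

```text
(no output)
```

View pics/s1c.png

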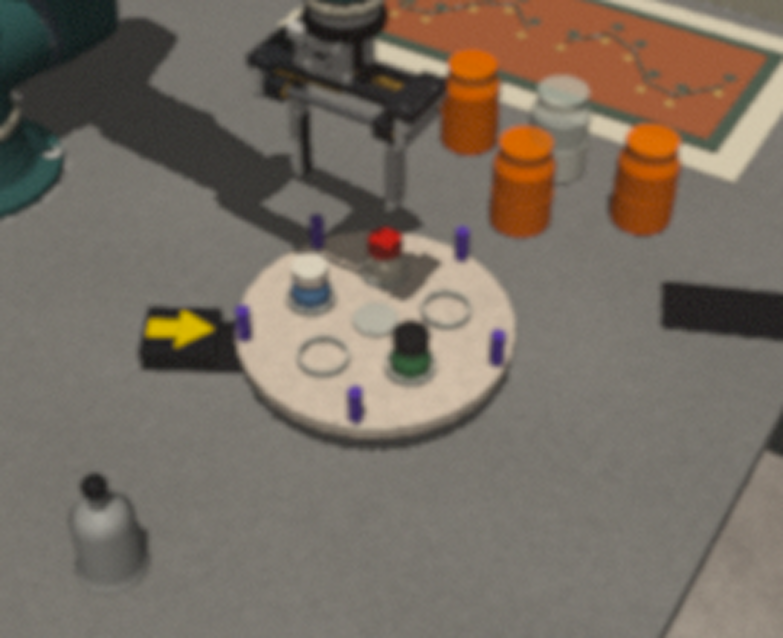

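View pics/d1c.png

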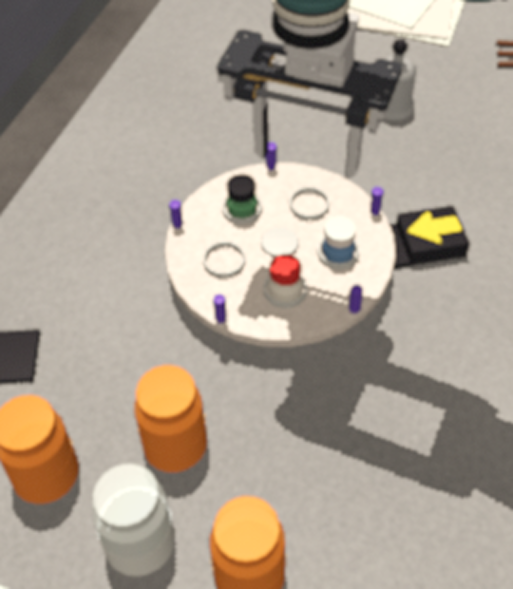

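The scene crop shows the arrow at about (180,330) on the left, and the red jar at (385,245) to the rear, between pegs (317,230) and (462,243). In the side view the red jar is at (285,280), and the arrow at (432,228) on the right. Next I'll locate the pegs and the arrow by colour.

```bash
cat >> h.py <<'E'
def blobs(im,lo,hi,amin):
    m=cv2.inRange(cv2.cvtColor(im,cv2.COLOR_RGB2HSV),lo,hi); n,_,s,c=cv2.connectedComponentsWithStats(m)
    return [(c[i],s[i]) for i in range(1,n) if s[i][4]>=amin]
def measure(n,im,v=1):
    P=[]
    for c,s in blobs(im,(122,80,40),(145,255,255),12): P.append(ray(n,*c,.067)[:2])
    Y=[(s[4],ray(n,*c,.0305)[:2]) for c,s in blobs(im,(22,150,120),(35,255,255),25)]
    R=[(s[4],ray(n,*c,.090)[:2]) for c,s in blobs(im,(0,170,90),(4,255,255),12)]
    return np.array(P),Y,R
E
python3 - <<'E'
from h import *
from scipy.optimize import least_squares
for n in("scene","side"):
    im=cv2.imread({"scene":"pics/s1.png","side":"pics/d1.png"}[n])[:,:,::-1].copy()
    P,Y,R=measure(n,im); print(n,"pegs",P.round(4).tolist()); print("Y",Y,"R",R)
    if len(P)>=4:
        c=least_squares(lambda c:np.hypot(*(P-c).T)-.135,P.mean(0)).x
        print("axis",c.round(4),"r",np.hypot(*(P-c).T).round(4),"ang",np.degrees(np.arctan2(*(P-c).T[::-1])).round(1))
        for a,y in Y: print("arrow dist/ang",np.hypot(*(y-c)),np.degrees(np.arctan2(*(y-c)[::-1])))
        for a,y in R: print("red",np.hypot(*(y-c)),np.degrees(np.arctan2(*(y-c)[::-1])))
for th,z in(("glass_jar_mid",.0575),("pump_mid",.062)):
    for n in("scene","side"):
        print(th,n,[ray(n,*d["extent"][:2],z)[:2].round(3) for d in robot.find_in(th,n)][:4])
print(robot.get_obs()["tool_pos"],robot.get_obs()["ee_rot"],robot.get_obs()["time"])
E
```

```text
scene pegs [[0.4672, 0.0621], [0.6087, 0.1342], [0.4806, -0.093], [0.7173, 0.013], [0.6382, -0.1259], [0.0357, -0.6329]]
Y [(np.int32(171), array([ 0.40568294, -0.10848348]))] R [(np.int32(77), array([0.5522192 , 0.06528648]))]
axis [ 0.4421 -0.1697] r [0.2331 0.3466 0.0859 0.3304 0.2009 0.6162] ang [  83.8   61.3   63.4   33.6   12.6 -131.3]
arrow dist/ang 0.0712665479512078 120.74459584817875
red 0.25953309832252797 64.89752499564953
side pegs [[0.0363, -0.6504], [0.6363, -0.1326], [0.4795, -0.0991], [0.7155, 0.0058], [0.4623, 0.0627], [0.6079, 0.1253]]
Y [(np.int32(305), array([ 0.40151829, -0.11000352]))] R [(np.int32(172), array([0.54854445, 0.06488671]))]
axis [ 0.4407 -0.1774] r [0.6223 0.2006 0.0873 0.3303 0.2411 0.3458] ang [-130.5   12.9   63.7   33.7   84.9   61.1]
arrow dist/ang 0.07795892481058146 120.17862544879264
red 0.2651973604552401 66.00687693298121
glass_jar_mid scene [array([0.605, 0.39 ]), array([0.736, 0.337]), array([0.617, 0.27 ]), array([ 0.602, -0.025])]
glass_jar_mid side [array([0.608, 0.271]), array([0.726, 0.348]), array([0.481, 0.366]), array([0.595, 0.392])]
pump_mid scene [array([ 0.539, -0.366]), array([ 0.501, -0.003])]
pump_mid side [array([ 0.51, -0.35])]
[ 5.50027090e-01 -7.94057719e-06  2.22530364e-01] [3.14146990e+00 2.92571355e-05 1.57079906e+00] 1.0
```

Emit:
servo_tool(plan=[[-0.96,-0.7,0.7,0,0,0.53,40],[-0.96,-0.7,0.7,0,0,0.53,40],[-0.96,-0.7,0.7,0,0,0.53,40],[-0.96,-0.7,0.7,0,0,0.53,40],[-0.96,-0.7,0.7,0,0,0.53,40],[-0.96,-0.7,0.7,0,0,0.53,40],[-0.96,-0.7,0.7,0,0,0.53,40],[-0.96,-0.7,0.7,0,0,0.53,40],[-0.96,-0.7,0.7,0,0,0.53,40],[-0.96,-0.7,0.7,0,0,0.53,40]])

```text
time: 1.83
tool_pos: [0.4801, -0.0959, 0.1526]
ee_rot: [3.141, -0.0, 0.74]
wrist_force: [-0.6, -0.4, -0.2]
width: 0.0399
finger_force: 0.0
```

```bash
cat >> h.py <<'E'
from scipy.spatial.transform import Rotation as Ro
def wcam():
    o=robot.get_obs(); p=robot.camera_params("wrist"); T=np.eye(4); T[:3,:3]=Ro.from_euler("xyz",o["ee_rot"]).as_matrix(); T[:3,3]=o["tool_pos"]
    return np.array(p["camera_matrix"]),T@np.array(p["tool_from_camera"])
def wray(W,u,v,z):
    K,T=W; d=T[:3,:3]@np.linalg.inv(K)@[u,v,1]; c=T[:3,3]; return c+d*(z-c[2])/d[2]
E
python3 - <<'E'
from h import *
W=wcam(); im=save("wrist","pics/w1.png")
for c,s in blobs(im,(122,80,40),(145,255,255),40): print(c.round(),s,wray(W,*c,.088)[:2].round(4),wray(W,*c,.067)[:2].round(4))
K,T=W; print("cam",T[:3,3].round(3),T[:3,2].round(2)); print("joints",np.round(robot.get_obs()["joint_positions"],2))
E
```

```text
[129.  79.] [ 103   63   53   30 1143] [0.4709 0.0548] [0.4652 0.0643]
[534.  78.] [523  66  24  25 474] [ 0.6378 -0.1269] [ 0.6476 -0.1342]
[324. 222.] [314 211  21  23 355] [ 0.4837 -0.0942] [ 0.4792 -0.0985]
cam [ 0.532 -0.048  0.314] [-0.18 -0.16 -0.97]
joints [-0.31 -0.02  1.62  0.    1.54  0.52]
```

View pics/w1.png

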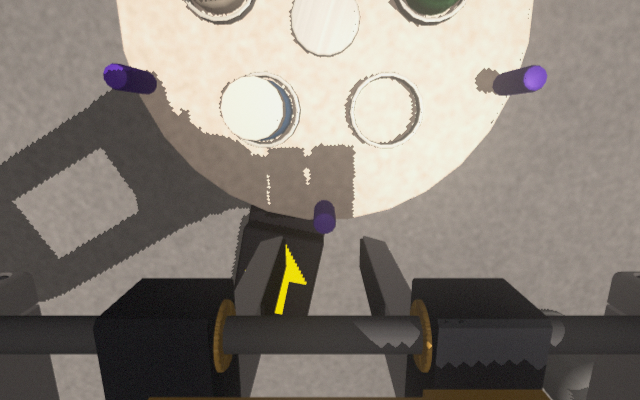

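The peg's top is at pixel (323,210), centred between the two fingertips. I'll go down over it.

Emit:
servo_tool(plan=[[0,0,0.2,0,0,0,40],[0,0,0.4,0,0,0,40],[0,0,0.6,0,0,0,40],[0,0,0.76,0,0,0,40],[0,0,0.76,0,0,0,40],[0,0,0.76,0,0,0,28],[0,0,0.76,0,0,0,28],[0,0,0.76,0,0,0,28]])

```text
time: 2.55
tool_pos: [0.4812, -0.0963, 0.0782]
ee_rot: [3.139, -0.002, 0.739]
wrist_force: [-0.5, -1.2, 0.0]
width: 0.0285
finger_force: 0.0
```

Emit:
servo_tool(plan=[[0.001,0.06,0,0,0,-0.028,28],[0.005,0.118,0,0,0,-0.056,28],[0.012,0.176,0,0,0,-0.083,28],[0.02,0.234,0,0,0,-0.111,28],[0.032,0.292,0,0,0,-0.139,28],[0.046,0.349,0,0,0,-0.167,28],[0.062,0.406,0,0,0,-0.194,28],[0.081,0.462,0,0,0,-0.222,28],[0.103,0.517,0,0,0,-0.25,28],[0.126,0.57,0,0,0,-0.278,28],[0.152,0.623,0,0,0,-0.306,28],[0.181,0.675,0,0,0,-0.333,28]])

```text
time: 3.55
tool_pos: [0.5391, -0.1342, 0.0781]
ee_rot: [3.141, 0.001, 1.264]
wrist_force: [-3.0, 0.7, 2.1]
width: 0.0276
finger_force: 1.0
```

```bash
cat >> h.py <<'E'
AX=np.array([.5813,-.0047])
def check():
    for n in("scene","side"):
        P,Y,R=measure(n,robot.snapshot(n))
        f=lambda q:(np.degrees(np.arctan2(*(q-AX)[::-1]))%360).round(1)
        print(n,"pegs",[(f(q),np.hypot(*(q-AX)).round(3)) for q in P if np.hypot(*(q-AX))<.2],"red",[(f(r),np.hypot(*(r-AX)).round(3),a) for a,r in R])
    o=robot.get_obs(); d=o["tool_pos"][:2]-AX; print("tcp",f(o["tool_pos"][:2]),np.hypot(*d).round(4),np.round(o["ee_rot"],3),o["time"])
E
python3 -c "
from h import *
check()"
```

```text
scene pegs [(np.float64(104.2), np.float64(0.139)), (np.float64(34.4), np.float64(0.139)), (np.float64(247.0), np.float64(0.133)), (np.float64(322.2), np.float64(0.135))] red [(np.float64(139.8), np.float64(0.072), np.int32(82))]
side pegs [(np.float64(320.2), np.float64(0.137)), (np.float64(249.2), np.float64(0.136)), (np.float64(33.2), np.float64(0.133)), (np.float64(179.2), np.float64(0.136)), (np.float64(106.5), np.float64(0.134))] red [(np.float64(142.8), np.float64(0.078), np.int32(175))]
tcp 252.4 0.136 [3.139 0.    1.261] 3.65
```

Emit:
servo_tool(plan=[[0.001,0.06,0,0,0,-0.028,28],[0.005,0.118,0,0,0,-0.056,28],[0.012,0.176,0,0,0,-0.083,28],[0.02,0.234,0,0,0,-0.111,28],[0.032,0.292,0,0,0,-0.139,28],[0.046,0.349,0,0,0,-0.167,28],[0.062,0.406,0,0,0,-0.194,28],[0.081,0.462,0,0,0,-0.222,28],[0.103,0.517,0,0,0,-0.25,28],[0.126,0.57,0,0,0,-0.278,28],[0.152,0.623,0,0,0,-0.306,28],[0.181,0.675,0,0,0,-0.333,28]])

```text
time: 4.65
tool_pos: [0.6086, -0.138, 0.0775]
ee_rot: [-3.141, 0.002, 1.785]
wrist_force: [-2.2, -1.6, 1.1]
width: 0.0278
finger_force: 1.1
```

Emit:
servo_tool(plan=[[0.001,0.06,0,0,0,-0.028,28],[0.005,0.118,0,0,0,-0.056,28],[0.012,0.176,0,0,0,-0.083,28],[0.02,0.234,0,0,0,-0.111,28],[0.032,0.292,0,0,0,-0.139,28],[0.046,0.349,0,0,0,-0.167,28],[0.062,0.406,0,0,0,-0.194,28],[0.081,0.462,0,0,0,-0.222,28],[0.103,0.517,0,0,0,-0.25,28],[0.126,0.57,0,0,0,-0.278,28],[0.152,0.623,0,0,0,-0.306,28],[0.181,0.675,0,0,0,-0.333,28]])

```text
time: 5.65
tool_pos: [0.6712, -0.1064, 0.0776]
ee_rot: [-3.141, 0.003, 2.308]
wrist_force: [-0.4, -2.4, -0.4]
width: 0.0284
finger_force: 1.1
```

```bash
python3 -c "
from h import *
check()"
```

```text
scene pegs [(np.float64(163.5), np.float64(0.135)), (np.float64(22.0), np.float64(0.138)), (np.float64(237.0), np.float64(0.133)), (np.float64(310.0), np.float64(0.134))] red [(np.float64(195.9), np.float64(0.074), np.int32(47))]
side pegs [(np.float64(307.7), np.float64(0.136)), (np.float64(237.6), np.float64(0.139)), (np.float64(20.5), np.float64(0.134)), (np.float64(166.0), np.float64(0.136)), (np.float64(94.1), np.float64(0.134))] red [(np.float64(199.7), np.float64(0.077), np.int32(148))]
tcp 312.1 0.1347 [3.140e+00 1.000e-03 2.307e+00] 5.75
```

Emit:
servo_tool(plan=[[0.001,0.05,0,0,0,-0.024,28],[0.004,0.1,0,0,0,-0.047,28],[0.008,0.14,0,0,0,-0.066,28],[0.011,0.17,0,0,0,-0.08,28],[0.014,0.19,0,0,0,-0.09,28],[0.016,0.205,0,0,0,-0.097,28],[0.017,0.212,0,0,0,-0.1,28],[0.017,0.212,0,0,0,-0.1,28],[0.017,0.212,0,0,0,-0.1,28]])

```text
time: 6.5
tool_pos: [0.6853, -0.0893, 0.0764]
ee_rot: [3.141, -0.0, 2.464]
wrist_force: [-0.6, -0.2, 0.6]
width: 0.028
finger_force: 0.3
```

Emit:
servo_tool(plan=[[0,-0.03,0,0,0,0,40],[0,-0.03,0,0,0,0,40],[0,-0.03,0,0,0,0,40],[0,-0.03,-0.3,0,0,0,40],[0,-0.03,-0.6,0,0,0,40],[0,-0.03,-0.8,0,0,0,40]])

```text
time: 7.0
tool_pos: [0.684, -0.0918, 0.159]
ee_rot: [3.14, 0.002, 2.465]
wrist_force: [0.2, -1.3, 0.1]
width: 0.0401
finger_force: 0.0
```

```bash
python3 -c "
from h import *
check()"
```

```text
scene pegs [(np.float64(172.9), np.float64(0.135)), (np.float64(30.9), np.float64(0.139)), (np.float64(245.9), np.float64(0.131)), (np.float64(319.3), np.float64(0.132))] red [(np.float64(211.0), np.float64(0.071), np.int32(100))]
side pegs [(np.float64(316.5), np.float64(0.137)), (np.float64(246.3), np.float64(0.14)), (np.float64(28.7), np.float64(0.133)), (np.float64(174.2), np.float64(0.137)), (np.float64(102.8), np.float64(0.131))] red [(np.float64(208.0), np.float64(0.076), np.int32(146))]
tcp 320.1 0.1364 [3.137 0.009 2.465] 7.1
```

Emit:
servo_tool(plan=[[0,0,-0.3,0,0,0,40],[0,0,-0.6,0,0,0,40],[0,0,-1,0,0,0,40],[0.5,0,-1,0,0,0.08,40],[1,0,-1,0,0,0.15,40],[1,0,-1,0,0,0.23,40],[1,0,-1,0,0,0.23,40],[1,0,-1,0,0,0.23,40],[1,0,-1,0,0,0.23,40]])

```text
time: 7.85
tool_pos: [0.6058, -0.0297, 0.2553]
ee_rot: [-3.141, -0.0, 2.105]
wrist_force: [-0.2, -0.6, -1.0]
width: 0.0399
finger_force: 0.0
```

```bash
python3 - <<'E'
from h import *
W=wcam(); im=save("wrist","pics/w2.png")
for c,s in blobs(im,(122,80,40),(145,255,255),40): print("peg",c.round(),s,wray(W,*c,.067)[:2].round(4))
for c,s in blobs(im,(22,150,120),(35,255,255),25): print("Y",c.round(),s,wray(W,*c,.0305)[:2].round(4))
for c,s in blobs(im,(0,170,90),(4,255,255),25): print("R",c.round(),s,wray(W,*c,.093)[:2].round(4))
print(np.round(robot.get_obs()["tool_pos"],3)); check()
E
```

```text
peg [363.  10.] [353   0  20  23 290] [0.5537 0.1319]
peg [195.  71.] [184  60  27  22 350] [0.4458 0.0082]
peg [458. 161.] [451 154  16  15 192] [0.7073 0.0651]
peg [204. 239.] [197 230  16  17 181] [ 0.5261 -0.1366]
peg [355. 285.] [348 279  14  14 150] [ 0.6901 -0.1019]
Y [126. 153.] [  95  128   66   51 1657] [ 0.4048 -0.1087]
R [232. 161.] [ 213  140   40   40 1150] [ 0.5177 -0.0433]
[ 0.606 -0.03   0.255]
scene pegs [(np.float64(100.9), np.float64(0.135)), (np.float64(171.2), np.float64(0.138)), (np.float64(30.9), np.float64(0.139)), (np.float64(246.1), np.float64(0.132)), (np.float64(319.2), np.float64(0.134))] red [(np.float64(211.4), np.float64(0.071), np.int32(92))]
side pegs [(np.float64(316.5), np.float64(0.137)), (np.float64(246.3), np.float64(0.14)), (np.float64(29.4), np.float64(0.133)), (np.float64(174.9), np.float64(0.137)), (np.float64(103.0), np.float64(0.134))] red [(np.float64(208.1), np.float64(0.076), np.int32(147))]
tcp 314.3 0.0355 [-3.141e+00 -1.000e-03  2.103e+00] 8.0
```

View pics/w2.png

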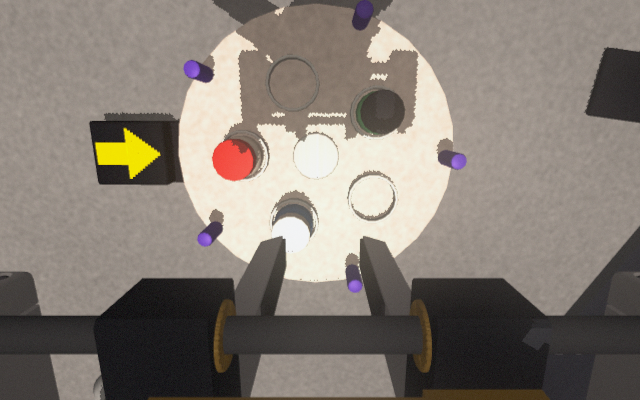

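The wrist view shows the red lid at (232,161), between the arrow at (126,153) and the hub at (316,156), and all the jars standing. The tray is at about 210.1° and the arrow at 209.6–210.5°, so they line up to within about 0.5°. I'll draw back and hand in.

Emit:
servo_tool(plan=[[0,0,-0.3,0,0,0,40],[0,0,-0.6,0,0,0,40],[0,0,-0.8,0,0,0,40],[0,0,-0.8,0,0,0,40],[0,0,-0.8,0,0,0,40]])

```text
time: 8.42
tool_pos: [0.6065, -0.0299, 0.3375]
ee_rot: [3.139, 0.002, 2.103]
wrist_force: [-0.2, 0.8, -0.8]
width: 0.04
finger_force: 0.0
```

```bash
python3 -c "
from h import *
print(robot.close_job())"
```

```text
the job is handed in; nothing more can be done
None
```

I turned the carousel about 96° by pushing one peg, so the red-lidded jar now stands at the yellow arrow to within about 0.5° by the camera measurements; the jars were untouched, the arm is drawn back above the tray, and the job is handed in (no verdict was returned).

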